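# Load the tube block and hold the mixer's paddle half down

## Robot

A 7-joint arm with a two-finger parallel gripper is mounted at the origin on the work surface. World frame = base frame: x ahead of the robot, y to its left, z up, the work surface at z = 0. Lengths are in mm, angles in rad, forces in N, time in s.
With the tool pointing down it reaches from about 400 to 875 mm from the base axis. Payload 4.4 kg.
Tool frame: the origin (TCP) lies midway between the tips of the shut fingers; the grasp point (between the pads) lies 19 mm behind it; z points along the fingers, y is the line along which they close (so a half turn about z gives the same grasp; the last joint's range is limited). The gripper opens to 85 mm and grips with 20 to 120 N. Pads are 22 mm wide; open, the fingers measure 114 mm over their backs; the gripper's body (76 mm by 85 mm) begins 54 mm behind the grasp point. The pads swing forward as they close: fully open they stand 13 mm farther back than shut.
Start: joints at [1.199, 0.628, 0.038, 1.517, -0.027, 0.996, -0.02], TCP at [195.714, -619.85, 231.313] pointing down, gripper open.
Joint ranges: [-3.06, 3.06], [-0.37, 2.12], [-1.25, 1.32], [0.18, 2.47], [-1.1, 4.24], [0.23, 1.98], [-2.94, 2.94]. Speed limits (rad/s): [2.57, 2.57, 3.14, 3.14, 3.14, 3.14, 3.14].

## Interface

Orientations are given as [roll, pitch, yaw] about the fixed x, y, z axes, in that order (R = Rz(yaw) Ry(pitch) Rx(roll)).
In Python, from cell import readout, optics, order gives the robot as it stands.
- The arm moves only by the shell command python3 -m jog 'ROWS'. ROWS is a JSON object of lists of equal length, an entry for each row: "claw": the opening, from 0 (shut) to 1 (fully open); "xyz": the shift along the tool's x, y, z each as a share of 0.1 m, from -1 to 1, a list of three; "twist": the turn, a rotation vector about the tool's x, y, z each as a share of 180 degrees, from -1 to 1, a list of three. A call has 1 to 12 rows; each row shifts and turns the commanded pose from where the row before left it, along the tool's axes as they then stand; what a row does not reach is not made up. A row lasts 1/8 s, in which the tool goes at most 62.5 mm and 10.7 degrees, less where a joint would pass 70% of its speed; a pose out of reach is approached as far as the arm can. A call with a number of a shift or a turn outside -1 to 1 is refused whole. A call with a gripper value outside its range is refused whole. The fingers move at their own pace and stop on an object; the grip force is fixed at half the most. Time passes only in rows, so rows that do not move let the fingers close. It gives the time, the measured TCP pose, the force, the opening and the grip force at its end, in the units of the state.
- readout.read_state(): the state, without advancing time (a new reading comes with each control period).
- optics.get_image(name): name is "side" or "top" or "wrist"; returns a dict with "color" (384x512x3 uint8, red, green, blue), "fovy" (degrees; the focal length in pixels is half the picture's height over the tangent of half this angle, whatever the lens; pixels are square), "cx", "cy" (the principal point, pixels), "view" (4x4, takes a point from world to camera coordinates). Camera axes: x right, y up, looking along -z (the intrinsics and any distortion apply to the point x, -y, -z); pixel columns grow to the right and rows downward; lengths in mm; the calibration is good to about 2 mm. A picture is of the moment at which its call begins. There is no depth.
- order.finish_job(): hands the job in; it is judged then, once.
Trained networks look in the newest picture that a camera, given by its name, has taken for a name from the list of things; names that differ only in an ending like _2 or _b are one class to them, and where a whole thing is asked for, a point or a joint stands for the part that bears it (a point fixed in the world has none). Each returns a list of dicts, best first, with "score" (0 to 1); they miss things now and then, are a little off and sometimes report something else, mostly with a low value. They report only what shows in the picture. A call takes as long as a camera call. They do not tell look-alikes from the thing itself.
- optics.boxes_of(camera, label): "rect" ([left, top, width, height] in pixels, round what is visible of it).
The state is a dict: "clock": time; "qpos": joint angles; "qd": joint speeds; "tau": joint torques, N m; "eef_pos": TCP position; "tool_rot": TCP orientation; "force": force on the tool from outside, world axes, zero at the start; "torque": the same for the moment, N m; "width": finger opening in mm; "gripper_force": force on a finger pad.
Only numpy, scipy, OpenCV 4.12 (cv2) and the standard library are available. Lean on these libraries where they do the work, as an engineer would, in place of code of your own. Each camera call takes 0.05 s, during which the arm holds its last target. There are 200 camera calls.

## Task

Pick up the aluminium tube block, lower it (do not drop it) into the pocket on top of the bench mixer so that it sits flat and square on the pocket floor, and let go of it. Then push the mixer's spring-loaded paddle half way down, until the paddle is level, never right down to its stop, keep it there for at least two seconds, and finish with the arm still holding it level. Leave the mortar, the blue rack and the bottle where they stand.

Things in the scene. Friction and masses are not known exactly. Their poses are not given: they have to be found in the camera images.
- block: Aluminium tube block, 88 (x) by 56 (y) by 50 mm (z), about 0.45 kg, standing loose on the bench; 4 by 3 round dark wells on top, some with clear caps 2 mm proud. Origin at the centre of its underside, z up, x along its long side. Grip it across the 56 mm width, in its upper 30 mm, so that the fingertips stay above the pocket walls. Either way round fits the pocket.
- mixer: Bench mixer, a fixed white box 200 (x) by 240 (y) mm with its flat deck 85 mm above the bench. Origin at the centre of its underside; x points away from its front panel (the panel with the knob faces the robot), y to its left, z up. The pocket is on its left half, the paddle on its right half.
- pocket (a point): Centre of the pocket's floor, on the mixer's deck at mixer-frame (0, +50, 85) mm; axes are the mixer's. The pocket is 92 (x) by 60 (y) mm inside, 15 mm deep; its dark steel walls, 14 mm thick, stand on the deck and flare outward at 45 degrees in their upper 6 mm. The seated block's origin lies at this point, its x along the mixer's x.
- paddle (a joint): Angle of the spring paddle in rad: 0 at rest (outer end tilted up), 0.17 half way (paddle level), 0.34 at its lower stop. It grows as the paddle is pushed down and springs back to 0 when let go. Pushed at the pad it takes about 3 N to start, 9 N half way and 14 N at the stop.
- paddle_pad (a point): Centre of the top of the paddle's black rubber pad, 44 (x) by 40 (y) by 8 mm, on a flat steel arm pointing to the mixer's front, 92 mm from the hinge axis, which runs along mixer y at mixer-frame (55, -72, 112) mm. Pad top above the bench: 132 mm at rest, 116 level (half way), 100 at the stop. A thin post 32 mm to its right also ends at 116 mm. Push straight down with closed fingertips.
- mortar: White ceramic mortar, 90 mm across and 55 mm high, with its pestle sticking out to about 95 mm; origin at the centre of its underside. Bystander.
- rack: Blue tube rack, 70 by 180 by 30 mm, origin at the centre of its underside. Bystander.
- bottle: Closed bottle, 60 mm across, 120 mm high, origin at the centre of its underside. Bystander.
Mind the look-alikes: they are no part of the job. Leave any brown or yellow look-alike of the block alone.

How it is judged (in metres and radians):
On the way, in this order (a step that is already met when the one before it is completed fails the run):
1. the block sits flat and square on the pocket floor, let go (horizontal distance between block and pocket below 0.005 m and z of block in the frame of pocket between -0.003 and 0.003 m and angle between block's own z axis and vertical below 0.04 rad and angle between the x axis of block and the x axis of mixer, either way round below 0.08 rad and contact force between the fingers and block below 0.3 N and linear speed of block below 0.02 m/s), for 0.2 s.
2. the arm holds the paddle half way down for two seconds, the block still seated (all of step 1 and value of joint paddle between 0.115 and 0.225 rad and contact force between any of the fingers, the arm and paddle above 3 N), for 2 s.
At the end, for the whole second after the job is handed in: Block released at rest in the pocket: within 5 mm of its centre, underside within 3 mm of the floor, tilt under 0.04, square within 0.08 rad; the arm pushes the paddle with over 3 N and holds it steady at 0.115 to 0.225 rad (half way 0.17), after 2 s held there (all of step 2 and velocity of joint paddle between -0.1 and 0.1 rad/s); the arm keeps its last pose, push and grip.
It fails at once if a bystander is moved by more than 30 mm or tipped (distance of any of mortar, rack, bottle from where it was at the start of the episode above 0.03 m or angle between any of mortar, rack, bottle's own z axis and vertical above 0.3 rad).
It fails at once if the paddle is pushed down to its stop (value of joint paddle above 0.32 rad).
It fails at once if the block is dropped (linear speed of block above 0.7 m/s and contact force between the fingers and block below 0.05 N).
It also fails if it takes over 56 s, if anything falls off the work surface, if the arm or the gripper's body presses on something with over 40 N, if the wrist force passes 120 N, or if a joint passes its speed limit or range.

## Working session

There is one attempt and no reset: what is moved stays moved. The work goes in short steps, Python scripts to look and compute and a shell command to move; the robot and the scene stay as the last step left them, time stands still between calls to the robot, and variables do not carry over. Pictures are saved under pics/ and viewed, at most 10 in all, crops included, and the job is handed in when it is done.

```bash
mkdir -p pics; ls; cat > h.py <<'E'
import numpy as np,cv2
from cell import readout,optics,order
def cam(n):
    d=optics.get_image(n); return d
def ray(d,u,v):
    f=d["color"].shape[0]/2/np.tan(np.radians(d["fovy"])/2)
    V=np.array(d["view"]); c=np.array([(u-d["cx"])/f,-(v-d["cy"])/f,-1])
    R=V[:3,:3]; o=-R.T@V[:3,3]; return o,R.T@c
def onz(d,u,v,z):
    o,r=ray(d,u,v); return o+r*(z-o[2])/r[2]
def proj(d,p):
    f=d["color"].shape[0]/2/np.tan(np.radians(d["fovy"])/2)
    V=np.array(d["view"]); c=V[:3,:3]@np.array(p)+V[:3,3]
    return np.array([d["cx"]+f*c[0]/-c[2], d["cy"]-f*c[1]/-c[2]])
E
python3 - <<'E'
from h import *
print({k:np.round(v,3).tolist() for k,v in readout.read_state().items()})
ims=[]
for n in("top","side"):
    d=cam(n); ims.append(d["color"]); print(n,{k:(np.round(v,3).tolist()) for k,v in d.items() if k!="color"})
    for l in("block","mixer","paddle","mortar","rack","bottle"):
        print(l,[(np.round(b["rect"]).tolist(),round(b["score"],2)) for b in optics.boxes_of(n,l)[:4]])
for n,i in zip(("top","side"),ims): cv2.imwrite(f"pics/{n}0.png",cv2.resize(i[:,:,::-1],(800,600),interpolation=cv2.INTER_CUBIC))
E
```

```text
pics
{'clock': 0.0, 'qpos': [1.199, 0.629, 0.038, 1.518, -0.027, 0.996, -0.02], 'qd': [-0.0, -0.0, 0.001, -0.001, -0.0, -0.001, 0.001], 'tau': [0.002, -56.34, 1.226, -19.345, 0.011, 0.01, -0.0], 'eef_pos': [195.502, -619.235, 230.382], 'tool_rot': [-3.14, 0.0, 0.306], 'force': [-0.15, 0.541, 0.389], 'torque': [0.005, -0.026, -0.045], 'gripper_force': 0.0, 'width': 85.307}
top {'fovy': 52.52, 'cx': 255.207, 'cy': 192.698, 'view': [[0.023, -0.999, -0.022, -36.228], [0.98, 0.018, 0.196, -663.046], [-0.195, -0.026, 0.98, -874.601], [0.0, 0.0, 0.0, 1.0]]}
block [([262.0, 232.0, 44.0, 37.0], 0.91), ([363.0, 224.0, 49.0, 35.0], 0.86), ([320.0, 228.0, 38.0, 45.0], 0.68)]
mixer [([91.0, 212.0, 118.0, 96.0], 0.73)]
paddle [([167.0, 234.0, 19.0, 52.0], 0.95)]
mortar [([147.0, 136.0, 38.0, 36.0], 0.98), ([314.0, 146.0, 32.0, 30.0], 0.52)]
rack [([215.0, 133.0, 72.0, 32.0], 0.56)]
bottle [([314.0, 145.0, 32.0, 33.0], 0.94)]
side {'fovy': 57.499, 'cx': 254.295, 'cy': 194.377, 'view': [[0.88, -0.476, -0.008, -570.534], [0.34, 0.618, 0.709, -270.14], [-0.332, -0.626, 0.705, -748.104], [0.0, 0.0, 0.0, 1.0]]}
block [([205.0, 230.0, 46.0, 41.0], 0.95), ([273.0, 304.0, 41.0, 59.0], 0.89), ([234.0, 268.0, 44.0, 42.0], 0.57), ([270.0, 166.0, 61.0, 51.0], 0.41)]
mixer [([131.0, 128.0, 94.0, 88.0], 0.76)]
paddle [([160.0, 157.0, 41.0, 18.0], 0.87)]
mortar [([240.0, 137.0, 30.0, 32.0], 0.65)]
rack [([269.0, 168.0, 61.0, 52.0], 0.59)]
bottle [([321.0, 215.0, 28.0, 47.0], 0.86)]
```

View pics/top0.png

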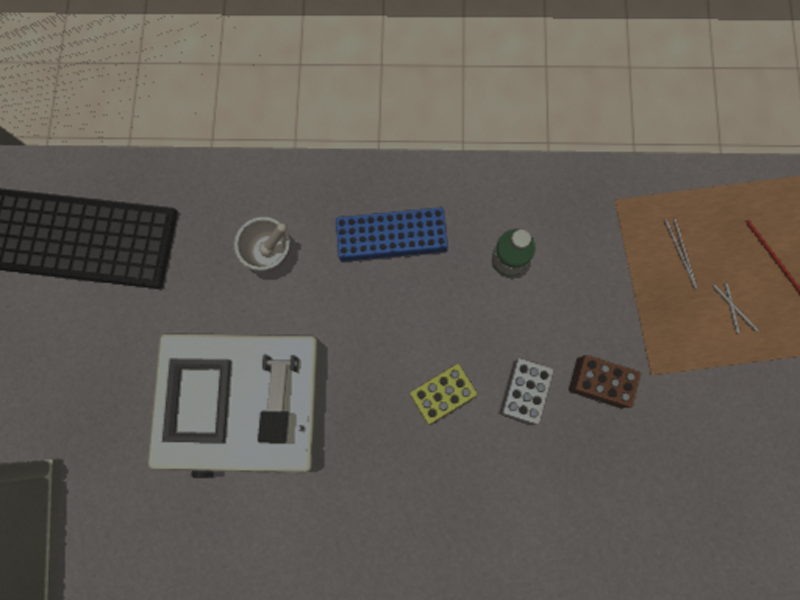

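View pics/side0.png

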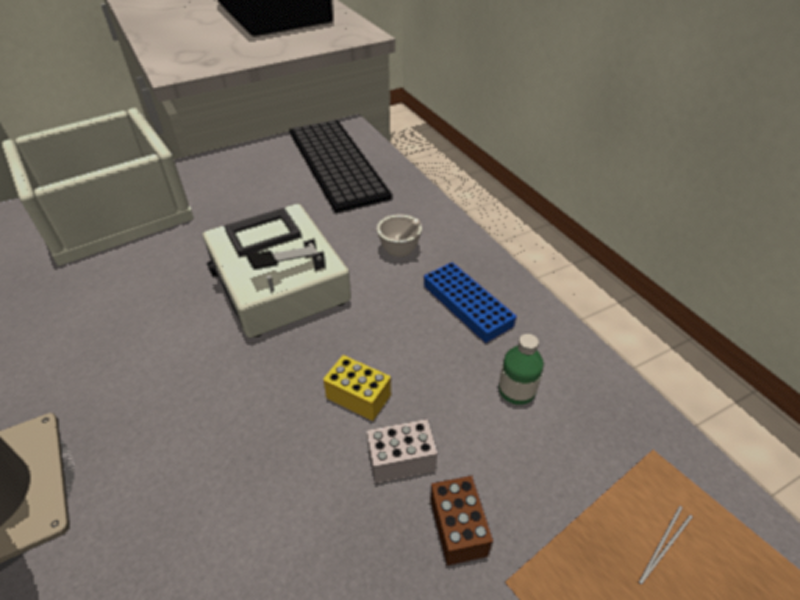

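Candidates in the top picture (800x600 view): yellow (443,394), silver-white (527,391), brown (607,381). The silver-white one matches "aluminium", and the other two are the look-alikes. I'll confirm it in a crop and measure it there.

```bash
cat > m.py <<'E'
from h import *
def rect(d,mask,zz,seed):
    n,l,s,c=cv2.connectedComponentsWithStats(mask.astype(np.uint8))
    i=l[seed[1],seed[0]]
    if i==0: print("seed miss"); return
    cs,_=cv2.findContours((l==i).astype(np.uint8),cv2.RETR_EXTERNAL,cv2.CHAIN_APPROX_NONE)
    p=max(cs,key=len)[:,0,:].astype(float)
    w=np.array([onz(d,u,v,zz)[:2] for u,v in p])
    h=cv2.minAreaRect(w.astype(np.float32)); return np.round(h[0],1),np.round(h[1],1),round(h[2],1),p.mean(0)
E
python3 - <<'E'
from m import *
d=cam("top"); c=d["color"].astype(int)
hsv=cv2.cvtColor(d["color"],cv2.COLOR_RGB2HSV)
print("px",c[250,337],c[257,128],c[225,150],c[244,337],c[300,300])
for th in(120,135,150):
    m=(hsv[...,2]>th)
    mm=cv2.morphologyEx(m.astype(np.uint8),cv2.MORPH_CLOSE,np.ones((7,7)))
    print(th,"block z50",rect(d,mm,50,(337,250)),"floor z85",rect(d,m,85,(127,257)),"deck z85",rect(d,m,85,(150,222)))
dk=cv2.morphologyEx((hsv[...,2]<90).astype(np.uint8),cv2.MORPH_OPEN,np.ones((2,2)))
print("walls z100",rect(d,dk,100,(110,255)),"pad132",rect(d,dk,132,(174,273)))
a=cv2.resize(d["color"][215:285,255:415],(800,350),interpolation=cv2.INTER_CUBIC)
b=cv2.resize(d["color"][205:310,85:215],(310,250),interpolation=cv2.INTER_CUBIC)
o=np.zeros((600,800,3),np.uint8);o[:350]=a;o[350:,:310]=b
s=cv2.resize(d["color"][125:185,140:350],(490,140));o[350:490,310:800]=s
cv2.imwrite("pics/crop.png",o[:,:,::-1])
E
```

```text
px [134 138 134] [135 139 137] [135 138 135] [72 71 69] [91 87 84]
120 block z50 (array([ 532.5, -221.9]), array([54. , 85.8]), 73.7, array([337.97222222, 249.91666667])) floor z85 (array([505.9, 270. ]), array([87.5, 55. ]), 0.2, array([126.68595041, 256.15702479])) deck z85 (array([505.5, 218.4]), array([194.2, 233.3]), 0.1, array([149.06887052, 257.80991736]))
135 block z50 (array([ 531.9, -220.5]), array([50.1, 83.1]), 73.6, array([337.00877193, 250.35087719])) floor z85 (array([504.7, 271. ]), array([85.1, 52.5]), 0.2, array([126.18803419, 256.65811966])) deck z85 (array([505.6, 218.9]), array([190.4, 229.8]), 0.4, array([148.90529248, 257.85236769]))
seed miss
seed miss
seed miss
150 block z50 None floor z85 None deck z85 None
walls z100 (array([502.9, 263.9]), array([119. ,  92.1]), 0.3, array([126.79005525, 257.51933702])) pad132 (array([468.6, 142.9]), array([41.1, 43.5]), 88.4, array([175.80821918, 273.78082192]))
```

View pics/crop.png

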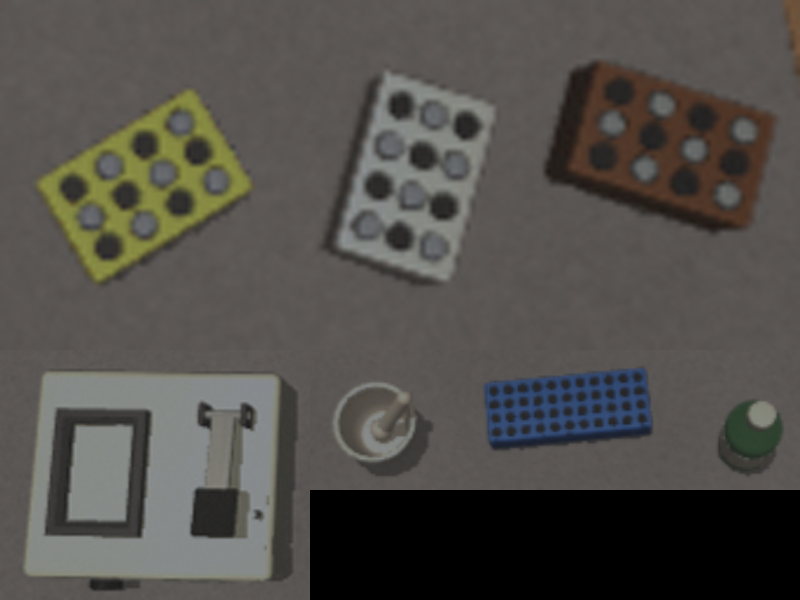

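The crop shows the silver-white block in the middle (crop (415,175)); it is the only one with an aluminium finish, so it's the one meant. In world coordinates it is at about (532,-221.5), with its long axis at -16.3°. Next I turn the tool to match and fly over it.

```bash
python3 -m jog '{"claw":[1,1,1,1,1,1,1,1,1,1,1,1],"xyz":[[0,0,0],[0,0,0],[0,0,0],[0,0,0],[0.25,-0.55,0],[0.25,-0.55,0],[0.25,-0.55,0],[0.25,-0.55,0],[0.25,-0.55,0],[0.25,-0.55,0],[0.25,-0.55,0],[0.25,-0.55,0]],"twist":[[0,0,0.047],[0,0,0.047],[0,0,0.047],[0,0,0.047],[0,0,0],[0,0,0],[0,0,0],[0,0,0],[0,0,0],[0,0,0],[0,0,0],[0,0,0]]}'
cat >> h.py <<'E'
def to(x,y,z,yaw=None):
    s=readout.read_state(); p=np.array(s["eef_pos"]); a=s["tool_rot"][2]
    dx,dy,dz=np.array([x,y,z])-p; c,n=np.cos(a),np.sin(a)
    print("pos",p.round(1),"rot",np.round(s["tool_rot"],4),"shares",np.round([(dx*c+dy*n)/100,(dx*n-dy*c)/100,-dz/100],4), "twist", None if yaw is None else round(-(yaw-a)/np.pi,4),"t",round(s["clock"],2),"F",np.round(s["force"],1),"w",round(s["width"],1))
E
python3 -c "
from h import *
to(532,-221.5,200,-0.284)"
```

```text
clock: 2.25
eef_pos: [512.6, -252.2, 231.6]
tool_rot: [3.141, -0.001, -0.285]
force: [0.3, -0.2, 0.1]
width: 85.2
gripper_force: 0.0
pos [ 512.6 -252.2  231.6] rot [ 3.1414e+00 -9.0000e-04 -2.8480e-01] shares [ 0.0997 -0.3496  0.3163] twist -0.0003 t 2.25 F [ 0.3 -0.2  0.1] w 85.2
```

```bash
python3 -m jog '{"claw":[1,1],"xyz":[[0.1,-0.35,0.3],[0,0,0]],"twist":[[0,0,0],[0,0,0]]}'
python3 - <<'E'
from m import *
d=cam("wrist"); hsv=cv2.cvtColor(d["color"],cv2.COLOR_RGB2HSV)
print(np.round(d["view"],3).tolist(),d["fovy"],d["cx"],d["cy"])
print("proj",proj(d,(532,-221.5,50)))
print([(np.round(b["rect"]).tolist(),round(b["score"],2)) for b in optics.boxes_of("wrist","block")])
for th in(110,125):
    mm=cv2.morphologyEx((hsv[...,2]>th).astype(np.uint8),cv2.MORPH_CLOSE,np.ones((21,21)))
    print(rect(d,mm,50,tuple(proj(d,(532,-221.5,50)).astype(int))))
cv2.imwrite("pics/w1.png",d["color"][:,:,::-1])
E
```

```text
clock: 2.5
eef_pos: [531.5, -218.0, 199.2]
tool_rot: [-3.139, 0.004, -0.278]
force: [-0.5, 0.4, 0.9]
width: 85.4
gripper_force: 0.0
[[-0.275, -0.962, -0.002, -64.598], [0.918, -0.261, -0.299, -515.887], [0.287, -0.084, 0.954, -521.614], [0.0, 0.0, 0.0, 1.0]] 70.32816098745622 256.9139335038712 196.24874865449053
proj [258.90329607 182.52750175]
[([312.0, 106.0, 98.0, 51.0], 0.85), ([111.0, 163.0, 91.0, 92.0], 0.85), ([232.0, 136.0, 52.0, 83.0], 0.71)]
(array([ 498. , -239.5]), array([632.8, 401.8]), 74.0, array([273.18320944, 175.46786183]))
(array([ 498. , -239.5]), array([632.8, 401.8]), 74.0, array([274.7749338 , 174.14342454]))
```

View pics/w1.png

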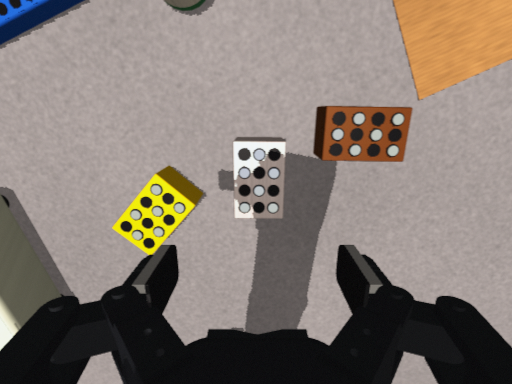

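The wrist picture shows the silver block, square to the tool. Its top-face corners are about (234,142), (285,142), (283,218) and (234,218).

```bash
python3 - <<'E'
from h import *
d=cam("wrist")
P=[onz(d,u,v,50)[:2] for u,v in((234,142),(285,142),(283.5,218),(234,218))]
print(np.round(P,1),np.mean(P,0))
# wells: dark/white circle grid: outer rows  (244,154)...(273,208)
Q=[onz(d,u,v,51)[:2] for u,v in((244,154),(274.5,154),(273,208),(244,208))];print(np.round(Q,1),np.mean(Q,0))
x=np.mean(Q,0); to(x[0],x[1],50,-0.284)
E
```

```text
[[ 581.1 -214.2]
 [ 565.8 -266.5]
 [ 481.9 -242.9]
 [ 498.1 -187.6]] [ 531.72227378 -227.76908968]
[[ 566.  -220.7]
 [ 556.8 -252.3]
 [ 497.6 -234.4]
 [ 506.9 -202.5]] [ 531.82174934 -227.50231666]
pos [ 530.4 -224.4  201.7] rot [ 3.1404e+00 -5.0000e-04 -2.8620e-01] shares [0.0228 0.0257 1.5174] twist -0.0007 t 2.65 F [ 0.  -0.9  1. ] w 85.3
```

```bash
python3 -m jog '{"claw":[1,1,1,1,1,1,1],"xyz":[[0.02,0.015,0.2],[0,0,0.35],[0,0,0.35],[0,0,0.35],[0,0,0.25],[0,0,0],[0,0,0]],"twist":[[0,0,0],[0,0,0],[0,0,0],[0,0,0],[0,0,0],[0,0,0],[0,0,0]]}'
python3 - <<'E'
from h import *
d=cam("wrist");cv2.imwrite("pics/w2.png",d["color"][:,:,::-1])
to(531.8,-226,18,-0.284)
E
```

```text
clock: 3.52
eef_pos: [532.7, -226.6, 52.7]
tool_rot: [3.141, -0.002, -0.287]
force: [-0.2, -0.0, -0.0]
width: 85.4
gripper_force: 0.0
pos [ 533.  -226.3   52.9] rot [ 3.141e+00 -2.700e-03 -2.860e-01] shares [-0.0124  0.0005  0.3489] twist -0.0006 t 3.58 F [ 0.2 -0.4  0.5] w 85.5
```

View pics/w2.png

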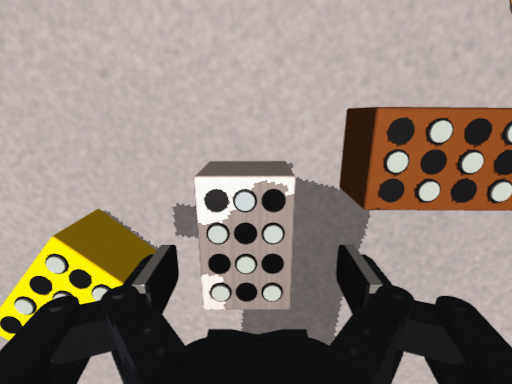

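The wrist picture shows the block's top-face corners at (195,178), (294,178), (291,309) and (200,309). Its centre column is about 245, against a finger midpoint of about 258, so the tool must shift towards -tool y.

```bash
python3 - <<'E'
from h import *
d=cam("wrist")
P=[onz(d,u,v,50)[:2] for u,v in((195,178),(294,178),(291,309),(200,309))]
c=np.mean(P,0);print(np.round(P,1),c)
e=(P[0]+P[1]-P[2]-P[3]);print("yaw",np.arctan2(e[1],e[0]),np.linalg.norm(e)/2,np.linalg.norm(P[0]-P[1]))
to(c[0],c[1],18,-0.284); print(proj(d,readout.read_state()["eef_pos"]))
g=cv2.cvtColor(d["color"],cv2.COLOR_RGB2GRAY)
E
```

```text
[[ 582.6 -206.5]
 [ 567.  -259.1]
 [ 483.2 -236. ]
 [ 499.9 -179.5]] [ 533.18548364 -220.29706388]
yaw -0.2922849132981745 86.92132131047035 54.84523749451543
pos [ 533.1 -226.    52.9] rot [ 3.1411e+00 -2.9000e-03 -2.8570e-01] shares [-0.0155 -0.055   0.3493] twist -0.0005 t 3.62 F [0.4 0.2 0.6] w 85.0
[254.14425163 248.57503447]
```

```bash
python3 -m jog '{"claw":[1,1,1,1,1,0,0,0,0,0,0,0],"xyz":[[-0.01,-0.055,0],[0,0,0],[0,0,0.2],[0,0,0.15],[0,0,0],[0,0,0],[0,0,0],[0,0,0],[0,0,0],[0,0,0],[0,0,0],[0,0,0]],"twist":[[0,0,0],[0,0,0],[0,0,0],[0,0,0],[0,0,0],[0,0,0],[0,0,0],[0,0,0],[0,0,0],[0,0,0],[0,0,0],[0,0,0]]}'
python3 - <<'E'
from h import *
to(533,-220,18)
E
```

```text
clock: 5.12
eef_pos: [533.3, -219.7, 17.1]
tool_rot: [3.142, -0.001, -0.285]
force: [-0.5, 0.5, 6.3]
width: 55.2
gripper_force: 65.6
pos [ 533.3 -219.7   17.1] rot [ 3.1416e+00 -1.3000e-03 -2.8490e-01] shares [-0.0023  0.0043 -0.009 ] twist None t 5.12 F [-0.5  0.5  6.3] w 55.2
```

```bash
python3 -m jog '{"claw":[0,0,0,0,0,0,0,0,0,0,0,0],"xyz":[[0,0,-0.2],[0,0,-0.4],[0,0,-0.5],[0,0,-0.5],[0,0,0],[0,0,0],[0,-0.3,0],[-0.05,-0.5,0],[-0.05,-0.5,0],[-0.05,-0.5,0],[-0.05,-0.5,0],[-0.05,-0.5,0]],"twist":[[0,0,0],[0,0,0],[0,0,0],[0,0,0],[0,0,-0.0455],[0,0,-0.0455],[0,0,0],[0,0,0],[0,0,0],[0,0,0],[0,0,0],[0,0,0]]}'
python3 -m jog '{"claw":[0,0,0,0,0,0],"xyz":[[0,-0.5,0],[0,-0.5,0],[0,-0.5,0],[0,-0.4,0],[0,0,0],[0,0,0]],"twist":[[0,0,0],[0,0,0],[0,0,0],[0,0,0],[0,0,0],[0,0,0]]}'
python3 - <<'E'
from h import *
to(505.5,268.5,200,0)
E
```

```text
clock: 6.62
eef_pos: [506.6, 62.0, 175.8]
tool_rot: [3.141, 0.001, 0.001]
force: [0.6, 0.8, -3.5]
width: 55.2
gripper_force: 65.0
clock: 7.38
eef_pos: [506.6, 249.6, 175.6]
tool_rot: [3.14, 0.001, 0.001]
force: [0.3, -1.3, -4.7]
width: 55.2
gripper_force: 65.2
pos [506.6 249.6 175.6] rot [3.1399e+00 1.5000e-03 1.1000e-03] shares [-0.0112 -0.1895 -0.2439] twist 0.0003 t 7.38 F [ 0.3 -1.3 -4.7] w 55.2
```

```bash
python3 -m jog '{"claw":[0,0,0,0],"xyz":[[-0.01,-0.19,0],[0,0,0],[0,0,0],[0,0,0]],"twist":[[0,0,0],[0,0,0],[0,0,0],[0,0,0]]}'
python3 - <<'E'
from h import *
to(505.5,268.5,175)
d=cam("wrist");a=d["color"]; s=cam("side"); t=cam("top")
b=cv2.resize(s["color"][95:225,110:250],(288,267)); e=cv2.resize(t["color"][150:310,85:240],(288,297))
o=np.zeros((600,800,3),np.uint8); o[:384,:512]=a; o[:267,512:]=b; o[270:567,512:]=e
cv2.imwrite("pics/w3.png",o[:,:,::-1])
for z in(85,100):
  for x in(-60,-46,46,60):
    for y in(-44,-30,30,44):
      print(z,x,y,proj(d,(505.5+x,268.5+y,z)).round(0),end=" ")
print(proj(d,(505.5-44,268.5-28,157)),proj(d,(505.5+44,268.5+28,207)),proj(d,(505.5+44,268.5+28,157)))
E
```

```text
clock: 7.88
eef_pos: [506.4, 268.7, 176.4]
tool_rot: [3.141, 0.0, 0.0]
force: [-0.3, -1.1, -3.5]
width: 55.1
gripper_force: 65.3
pos [506.4 268.7 176.4] rot [3.1411e+00 0.0000e+00 1.0000e-04] shares [-0.0094  0.0023  0.0135] twist None t 7.88 F [-0.3 -1.1 -3.5] w 55.1
85 -60 -44 [301. 259.] 85 -60 -30 [286. 259.] 85 -60 30 [225. 259.] 85 -60 44 [210. 259.] 85 -46 -44 [301. 246.] 85 -46 -30 [287. 246.] 85 -46 30 [224. 246.] 85 -46 44 [210. 247.] 85 46 -44 [306. 150.] 85 46 -30 [290. 150.] 85 46 30 [220. 150.] 85 46 44 [204. 150.] 85 60 -44 [307. 133.] 85 60 -30 [291. 133.] 85 60 30 [220. 133.] 85 60 44 [203. 133.] 100 -60 -44 [303. 268.] 100 -60 -30 [288. 268.] 100 -60 30 [223. 268.] 100 -60 44 [208. 268.] 100 -46 -44 [304. 254.] 100 -46 -30 [288. 254.] 100 -46 30 [222. 254.] 100 -46 44 [207. 254.] 100 46 -44 [310. 153.] 100 46 -30 [292. 153.] 100 46 30 [218. 153.] 100 46 44 [201. 153.] 100 60 -44 [311. 135.] 100 60 -30 [293. 135.] 100 60 30 [217. 135.] 100 60 44 [199. 135.] [294.64325558 292.06704146] [189.27163364 192.35930363] [208.63490026 169.21073873]
```

View pics/w3.png

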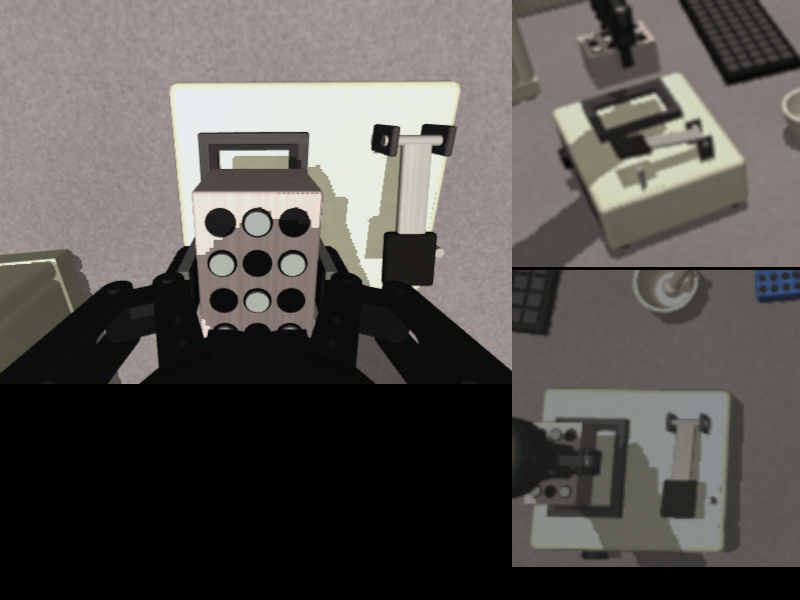

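The wrist picture shows the pocket's rear wall at (199..309, 134) and its rear floor edge at row 150, both within about 1 px of my prediction. The held block's top rear edge is at (194..322, 192). I'll refine the offset between block and pocket at sub-pixel level.

```bash
python3 - <<'E'
from h import *
d=cam("wrist");g=cv2.GaussianBlur(cv2.cvtColor(d["color"],cv2.COLOR_RGB2GRAY),(3,3),0).astype(float)
def edges(p,a,b,k):
    q=np.gradient(p)[a:b]; i=np.argsort(-abs(q))[:1][0]; 
    w=abs(q[max(0,i-2):i+3]); return a+max(0,i-2)+(w*np.arange(len(w))).sum()/w.sum()
for v in(138,141,144,147,160):
    l=edges(g[v],190,208,0); r=edges(g[v],300,318,0)
    for zz in(100,): print(v,round(l,1),round(r,1),"y wall L/R z100",onz(d,l,v,zz)[:2].round(1),onz(d,r,v,zz)[:2].round(1))
for v in(153,156,160):
    l=edges(g[v],212,228,0); r=edges(g[v],282,296,0)
    print("inner",v,round(l,1),round(r,1),onz(d,l,v,85)[:2].round(1),onz(d,r,v,85)[:2].round(1))
for u in(215,235,255,275,295):
    a=edges(g[:,u],125,142,0); c=edges(g[:,u],144,157,0);f=edges(g[:,u],184,200,0)
    print(u,round(a,1),round(c,1),round(f,1),"far outer x z100",onz(d,u,a,100)[0].round(1),"floor",onz(d,u,c,85)[0].round(1),"block far top",onz(d,u,f,209.3)[:2].round(1))
for v in(198,205,212):
    l=edges(g[v],186,202,0); r=edges(g[v],312,330,0)
    print("block",v,round(l,1),round(r,1),onz(d,l,v,209.3)[:2].round(1),onz(d,r,v,209.3)[:2].round(1))
for (u,v) in((257.5,222),(257,263),(256.5,300),(219.5,222),(294,222),(224,300),(291,300)): print("well",onz(d,u,v,210)[:2].round(1))
E
```

```text
138 198.0 309.1 y wall L/R z100 [563.  314.2] [563.  225.9]
141 198.1 309.0 y wall L/R z100 [560.7 314.3] [560.7 225.9]
144 198.3 308.8 y wall L/R z100 [558.3 314.3] [558.3 225.9]
147 198.7 308.7 y wall L/R z100 [555.9 314.1] [555.9 225.8]
160 199.4 307.9 y wall L/R z100 [545.5 314.2] [545.5 225.9]
inner 153 219.3 289.0 [549.  299.8] [549.  239.7]
inner 156 219.5 288.9 [546.4 299.7] [546.4 239.7]
inner 160 219.9 288.7 [542.9 299.6] [542.9 239.7]
215 131.7 144.2 191.2 far outer x z100 567.9 floor 556.5 block far top [550.6 285.3]
235 131.4 150.0 191.2 far outer x z100 568.1 floor 551.6 block far top [550.6 276.8]
255 131.4 149.9 191.2 far outer x z100 568.2 floor 551.6 block far top [550.6 268.3]
275 131.2 149.7 191.3 far outer x z100 568.3 floor 551.9 block far top [550.6 259.8]
295 131.2 144.3 191.2 far outer x z100 568.3 floor 556.4 block far top [550.6 251.3]
block 198 191.1 321.1 [547.6 295.6] [547.6 240. ]
block 205 192.2 320.9 [544.5 295.4] [544.4 239.9]
block 212 192.2 320.0 [541.2 295.7] [541.2 240. ]
well [536.8 267.2]
well [516.5 267.4]
well [496.3 267.7]
well [536.8 283.9]
well [536.8 251.3]
well [496.3 283.3]
well [496.3 251.1]
```

```bash
python3 -m jog '{"claw":[0,0,0,0,0,0,0],"xyz":[[0,-0.02,0],[0,0,0.2],[0,0,0.25],[0,0,0.1],[0,0,0.05],[0,0,0],[0,0,0]],"twist":[[0,0,0],[0,0,0],[0,0,0],[0,0,0],[0,0,0],[0,0,0],[0,0,0]]}'
python3 - <<'E'
from h import *
to(506.2,270.2,102)
d=cam("wrist"); t=cam("side")["color"][110:190,125:225]
o=np.zeros((400,800,3),np.uint8); o[:384,:400]=cv2.resize(d["color"][80:340,130:400],(400,384)); o[:320,400:]=cv2.resize(t,(400,320),interpolation=cv2.INTER_CUBIC)
cv2.imwrite("pics/w4.png",o[:,:,::-1])
E
```

```text
clock: 8.95
eef_pos: [506.9, 271.8, 117.1]
tool_rot: [-3.141, -0.001, 0.001]
force: [-0.1, 0.7, -4.4]
width: 55.2
gripper_force: 65.2
pos [506.9 271.8 117.1] rot [-3.1409e+00 -1.3000e-03  1.0000e-03] shares [-0.0066  0.0161  0.1506] twist None t 8.95 F [-0.1  0.7 -4.4] w 55.2
```

View pics/w4.png

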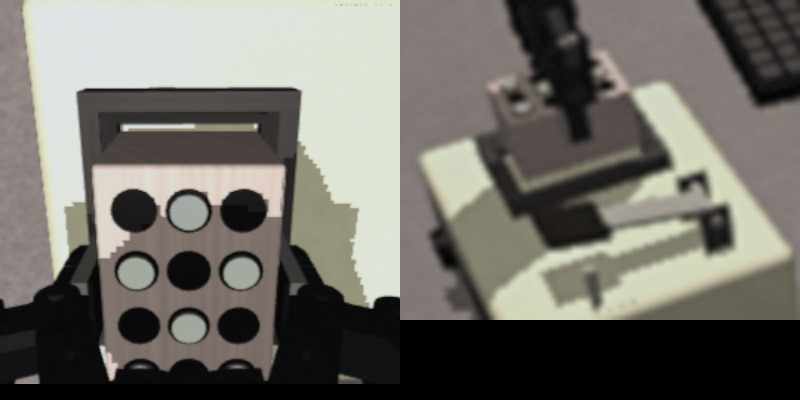

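The block hangs centred over the pocket: in the crop its middle is at 189.5 and the middle of the walls at 189. I lower it slowly.

```bash
python3 -m jog '{"claw":[0,0,0,0,0,0],"xyz":[[0,0,0.03],[0,0,0.03],[0,0,0.03],[0,0,0.02],[0,0,0],[0,0,0]],"twist":[[0,0,0],[0,0,0],[0,0,0],[0,0,0],[0,0,0],[0,0,0]]}'
```

```text
clock: 9.8
eef_pos: [506.4, 271.5, 105.3]
tool_rot: [-3.142, -0.0, 0.001]
force: [-0.9, 0.8, -3.7]
width: 54.9
gripper_force: 65.2
```

Underside at about 88, no contact. Continuing.

```bash
python3 -m jog '{"claw":[0,0,0,0,0],"xyz":[[0,0,0.015],[0,0,0.015],[0,0,0.01],[0,0,0],[0,0,0]],"twist":[[0,0,0],[0,0,0],[0,0,0],[0,0,0],[0,0,0]]}'
```

```text
clock: 10.42
eef_pos: [506.3, 271.5, 102.1]
tool_rot: [-3.141, -0.0, 0.001]
force: [-2.1, -1.1, 5.4]
width: 55.2
gripper_force: 66.3
```

The force jumped by about 9 N at the expected height, so the block is on the floor. I release it and retreat upward.

```bash
python3 -m jog '{"claw":[1,1,1,1,1,1,1,1,1,1],"xyz":[[0,0,0],[0,0,0],[0,0,0],[0,0,0],[0,0,0],[0,0,-0.2],[0,0,-0.4],[0,0,-0.4],[0,0,0],[0,0,0]],"twist":[[0,0,0],[0,0,0],[0,0,0],[0,0,0],[0,0,0],[0,0,0],[0,0,0],[0,0,0],[0,0,0],[0,0,0]]}'
python3 - <<'E'
from h import *
to(459,147,150)
d=cam("wrist"); t=cam("side"); s=t["color"][100:200,115:240]; 
o=np.zeros((400,800,3),np.uint8); o[:384,:400]=cv2.resize(d["color"][60:384,100:437],(400,384)); o[:320,400:]=cv2.resize(s,(400,320),interpolation=cv2.INTER_CUBIC)
cv2.imwrite("pics/w5.png",o[:,:,::-1])
for n,b in(("wrist",d),):
  q=optics.boxes_of(n,"paddle"); print(q[:2]); q=optics.boxes_of(n,"block"); print(q[:2])
h=cv2.cvtColor(d["color"],cv2.COLOR_RGB2HSV)
print("pred pad",proj(d,(505.7+55-92,269.8-122,132)),"pred block top corners",[proj(d,(506+a,269.8+b,135)).round(0).tolist() for a,b in((44,28),(44,-28),(-44,-28),(-44,28))])
E
```

```text
clock: 11.68
eef_pos: [505.9, 271.4, 201.0]
tool_rot: [3.141, 0.001, 0.001]
force: [0.4, -0.9, -0.8]
width: 85.5
gripper_force: 0.0
pos [505.9 271.4 201. ] rot [3.1414e+00 6.0000e-04 1.1000e-03] shares [-0.4699  1.2435  0.5097] twist None t 11.68 F [ 0.4 -0.9 -0.8] w 85.5
[]
[{'rect': [502.0, 154.6, 10.0, 25.8], 'score': 0.72}, {'rect': [220.2, 148.0, 71.5, 106.1], 'score': 0.57}]
pred pad [396.83484888 248.47426493] pred block top corners [[221.0, 156.0], [293.0, 156.0], [289.0, 257.0], [224.0, 257.0]]
```

View pics/w5.png

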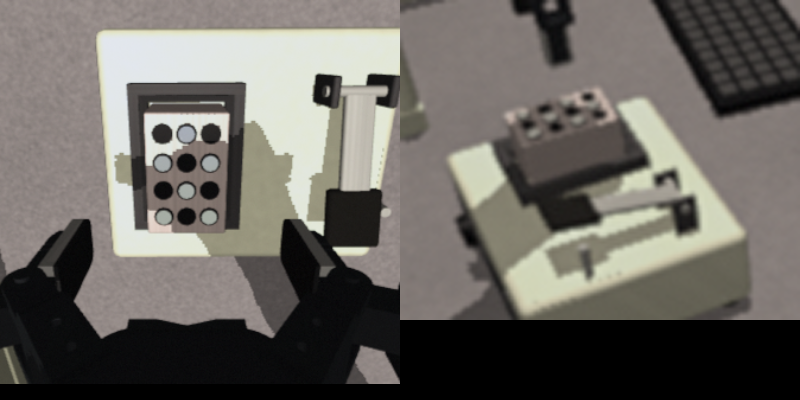

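The block sits centred in the pocket, flat and released: its top corners are within about 1.5 px of the seated prediction. The pad is at wrist pixel (397,244), close to the predicted (468.7,147.8) mm. I shut the claw and move above the pad.

```bash
python3 -m jog '{"claw":[0,0,0,0,0,0,0,0,0,0],"xyz":[[-0.1,0.3,0],[-0.1,0.35,0],[-0.1,0.35,0],[-0.07,0.23,0],[0,0,0],[0,0,0.2],[0,0,0.2],[0,0,0.1],[0,0,0],[0,0,0]],"twist":[[0,0,0],[0,0,0],[0,0,0],[0,0,0],[0,0,0],[0,0,0],[0,0,0],[0,0,0],[0,0,0],[0,0,0]]}'
python3 - <<'E'
from h import *
to(468.7,147.8,116)
d=cam("side");o=cv2.resize(d["color"][90:190,110:235],(750,600),interpolation=cv2.INTER_CUBIC)
cv2.imwrite("pics/s6.png",o[:,:,::-1])
E
```

```text
clock: 13.12
eef_pos: [469.9, 148.9, 151.7]
tool_rot: [-3.141, -0.001, 0.001]
force: [-0.2, 0.8, 1.1]
width: -0.2
gripper_force: 0.0
pos [469.9 148.9 151.7] rot [-3.1412e+00 -9.0000e-04  1.4000e-03] shares [-0.0123  0.0114  0.3574] twist None t 13.12 F [-0.2  0.8  1.1] w -0.2
```

View pics/s6.png

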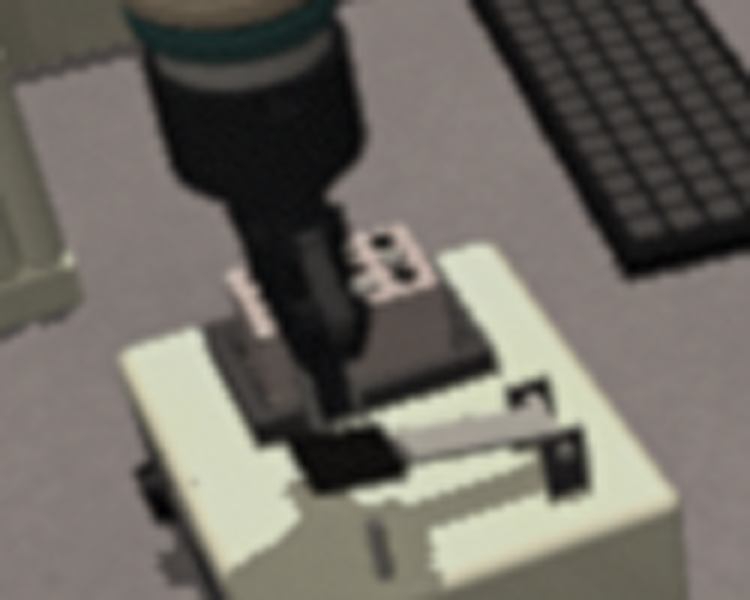

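The closed fingertips (330,415) stand about 20 mm above the black pad (350,455). I press down gently.

```bash
python3 -m jog '{"claw":[0,0,0,0,0,0,0,0],"xyz":[[-0.01,0.01,0.1],[0,0,0.08],[0,0,0.03],[0,0,0.03],[0,0,0.03],[0,0,0.03],[0,0,0],[0,0,0]],"twist":[[0,0,0],[0,0,0],[0,0,0],[0,0,0],[0,0,0],[0,0,0],[0,0,0],[0,0,0]]}'
```

```text
clock: 14.18
eef_pos: [467.2, 147.4, 121.3]
tool_rot: [3.141, 0.002, 0.001]
force: [-4.3, 0.0, 6.2]
width: -0.2
gripper_force: 3.1
```

```bash
python3 -m jog '{"claw":[0,0,0,0,0],"xyz":[[0,0,0.02],[0,0,0.02],[0,0,0.012],[0,0,0],[0,0,0]],"twist":[[0,0,0],[0,0,0],[0,0,0],[0,0,0],[0,0,0]]}'
```

```text
clock: 14.8
eef_pos: [466.9, 147.4, 116.3]
tool_rot: [3.141, 0.003, 0.001]
force: [-4.9, 0.3, 9.0]
width: 0.0
gripper_force: 4.1
```

The TCP is at 116.3 mm with 9.0 N, exactly the half-way values. I hold for over 2 s and take a last look.

```bash
for i in 1 2; do python3 -m jog '{"claw":[0,0,0,0,0,0,0,0,0,0,0,0],"xyz":[[0,0,0],[0,0,0],[0,0,0],[0,0,0],[0,0,0],[0,0,0],[0,0,0],[0,0,0],[0,0,0],[0,0,0],[0,0,0],[0,0,0]],"twist":[[0,0,0],[0,0,0],[0,0,0],[0,0,0],[0,0,0],[0,0,0],[0,0,0],[0,0,0],[0,0,0],[0,0,0],[0,0,0],[0,0,0]]}'; done
python3 - <<'E'
from h import *
d=cam("side");o=cv2.resize(d["color"][90:190,110:235],(750,600),interpolation=cv2.INTER_CUBIC)
cv2.imwrite("pics/s7.png",o[:,:,::-1])
E
```

```text
clock: 16.3
eef_pos: [466.9, 147.4, 116.3]
tool_rot: [3.141, 0.003, 0.001]
force: [-4.4, -0.3, 7.7]
width: -0.1
gripper_force: 4.1
clock: 17.8
eef_pos: [466.9, 147.4, 116.3]
tool_rot: [3.141, 0.003, 0.001]
force: [-5.3, -1.2, 8.7]
width: -0.3
gripper_force: 4.1
```

View pics/s7.png

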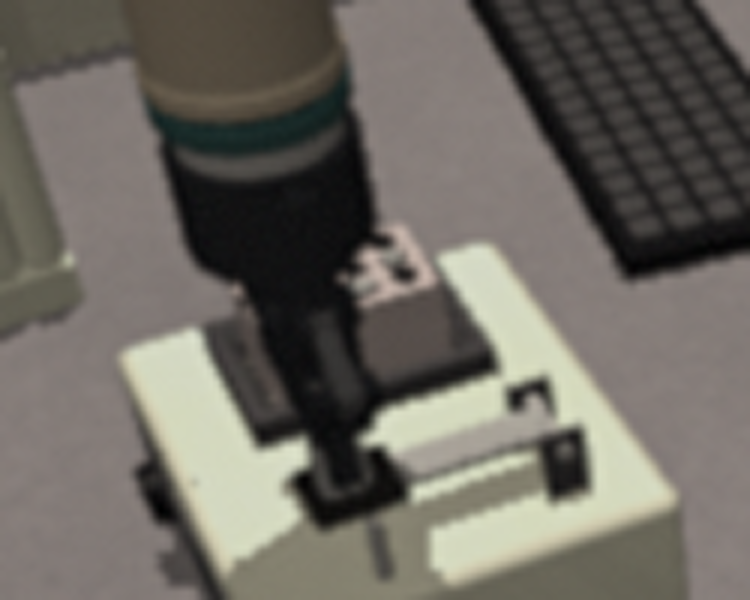

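The fingertips press the middle of the pad (345,485), level with the post top (375,525), and the block is still seated. Handing in.

```bash
python3 -c "
from cell import order
print(order.finish_job())"
```

```text
the job is handed in; nothing more can be done
None
```

The job is handed in, result not reported: the aluminium block sits released in the pocket, and the arm was holding the paddle level (TCP 116.3 mm, about 9 N) for 3 s at hand-in, at 17.8 s of the 56 s allowed.

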